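Kettle on the burner, dial held at ignition

ROBOT

A 6-joint arm with a two-finger parallel gripper is mounted at the origin on the work surface. World frame = base frame: x ahead of the robot, y to its left, z up, the work surface at z = 0. Lengths are in m, angles in rad, forces in N, time in s.
With the tool pointing down it reaches from about 0.275 to 0.725 m from the base axis. Payload 15.9 kg.
Tool frame: the origin (TCP) lies midway between the tips of the shut fingers; the grasp point (between the pads) lies 19 mm behind it (arm.tcp_to_grasp is the z of the grasp point in the tool frame, in m); z points along the fingers, y is the line along which they close (so a half turn about z gives the same grasp; the last joint's range is limited). The gripper opens to 85 mm and grips with 20 to 120 N. Pads are 22 mm wide; open, the fingers measure 114 mm over their backs; the gripper's body (76 mm by 85 mm) begins 54 mm behind the grasp point. The pads swing forward as they close: fully open they stand 13 mm farther back than shut.
Start: joints at [1.286, 0.213, -0.034, 1.323, 0, 1.571], TCP at [0.14, 0.48, 0.231] pointing down, gripper open.
Joint ranges: [-2.98, 2.98], [-0.74, 1.72], [-1.14, 1.35], [-2.1, 2.04], [-1.57, 1.44], [-3.14, 3.14]. Speed limits (rad/s): [1.89, 1.89, 2.39, 2.57, 3.14, 3.14].

INTERFACE

Orientations are given as a unit quaternion [w, x, y, z].
In Python, from workcell import arm gives the robot as it stands.
- The arm moves only by the tool drive_tool, never from a script. Its argument "series" is text: rows parted by semicolons, each of 7 numbers parted by spaces: the finger opening in cm, from 0 to 8.54, then the shift along the world's x, y, z in cm, then the turn, a rotation vector about the world's x, y, z in degrees. A call has 1 to 12 rows; each row is the pose to reach, as a shift and turn from the pose commanded when the call began; what a row does not reach only later rows make up. A row lasts 1/12 s, in which the tool goes at most 41.7 mm and 7.16 degrees, less where a joint would pass 70% of its speed; a pose out of reach is approached as far as the arm can. A call with a gripper value outside its range is refused whole. The fingers move at their own pace and stop on an object; the grip force is fixed at half the most. Time passes only in rows, so rows that repeat a pose let the fingers close. It gives the time, the measured TCP pose, the force, the opening and the grip force at its end, in the units of the state.
- arm.get_state(): the state, without advancing time (a new reading comes with each control period).
- arm.snapshot(name): name is "scene" or "top" or "wrist"; returns (picture, depth): 384x512x3 uint8, blue, green, red; 384x512 float32, m along the optical axis (not along the pixel's ray), 0 where there is no reading.
- arm.camera_info(name): a dict with "fx", "fy", "cx", "cy" (pixels), "rvec" (rotation vector, rad) and "tvec" (3), from world to camera coordinates, as OpenCV has them. Camera axes: x right, y down, z forward; pixel columns grow to the right and rows downward; lengths in m; the calibration is good to about 2 mm. A picture is of the moment at which its call begins: read the wrist's pose just before it. camera_info takes no time and is no camera call; for the wrist camera it gives the pose at the moment of the call.
- arm.sign_off(): hands the job in; it is judged then, once.
The state is a dict: "time": time; "qpos": joint angles; "qd": joint speeds; "tau": joint torques, N m; "position": TCP position; "tool_rot": TCP orientation; "contact_force": force on the tool from outside, world axes, zero at the start; "moment": the same for the moment, N m; "finger_gap": opening from 0.0 (shut) to 1.0 (fully open); "finger_force": force on a finger pad.
Only numpy, scipy, OpenCV 4.12 (cv2) and the standard library are available. Lean on these libraries where they do the work, as an engineer would, in place of code of your own. Each camera call takes 0.05 s, during which the arm holds its last target. There are 200 camera calls.

TASK

Lift the kettle up and off the two prongs of its hanging stand and set it down upright, without dropping it, centred on the grate of the gas cooker, and let go of it. Then turn the cooker's spring-return dial anticlockwise past its first two clicks to the third (ignition) position and finish while still holding it there against its spring, with the fingers on the dial. Do not turn the dial before the kettle is on the grate, and leave the other kitchen things where they are.

Things in the scene. Friction and masses are not known exactly. Their poses are not given: they have to be found in the camera images.
- kettle: loose steel kettle with a fixed arched handle, 0.3 to 0.6 kg. Origin: centre of its flat underside, z up. Body 120 mm across (underside 100), 80 high, lid knob to 92; spout to 92 mm out along its -x, up to 84 high. At the start it hangs upright by its handle bar on the stand's prongs, underside 60 mm above the table, axes along the stand's, centre within 6 mm of the stand's origin.
- handle (a point): centre of the kettle's handle bar, 150 mm above the kettle's origin. The bar is straight, level, square, 12 x 12 mm in section and 112 mm long, along the kettle's y; round uprights 8 mm thick at y = +-56 mm join its ends to the body.
- stand: fixed stand: wooden foot 170 x 150 x 12 mm, two steel posts, two level prongs. Origin on the table under the hanging kettle; x points from the prongs' free ends back to the posts. Posts (12 mm thick, 205 high) at x = +90, y = +-42 mm; prongs (8 mm thick, top at z = 204) run from them along -x at y = +-42 to x = -22 mm, where each turns up to a tip.
- prong_tips (a point): midpoint between the tops of the two prong tips, at x = -22 mm, z = 216 mm of the stand. The kettle's bar (underside at 204 mm) lies across the prongs behind the tips; its middle, between the prongs, is free. To come off it must rise more than 12 mm (20 is safe), then move 40 mm or more along the stand's -x, away from the posts.
- cooker: fixed steel single-burner gas cooker, 280 mm (its x) x 340 mm (its y), flat top 50 mm above the table. Origin on the table under its centre. Burner on its +y half, dial on its -y half. The stand and the cooker may change sides of the table.
- burner (a point): centre of the grate on the cooker, at the height of the grate's top, 80 mm above the table, at (0, 60) mm in the cooker's x and y. Four bars 8 mm wide run outwards in a cross from 25 to 80 mm from this centre. The kettle's underside rests at this height.
- dial (a joint): angle of the cooker's dial, rad: 0 at rest (off), grows anticlockwise seen from above. Clicks at 0.4, 0.8 and 1.2 (the third, ignition), with a hump of about 0.08 N m before each, at 0.2, 0.6 and 1.0; end stop at 1.30. A spring always drives it back: 0.09 N m at 0, rising to 0.27 N m at 1.2; let go anywhere, it returns to 0.
- dial_grip (a point): on the dial's upright axis, 86 mm above the table, at (0, -115) mm in the cooker's x and y; turns with the dial. The dial: a black disc 48 mm across, top 64 mm above the table, crossed by an upright grip bar 14 mm wide, top 94 mm above the table, from -22 to +42 mm along the point's x. At 0 the long end points along the cooker's +x.
- mill: bystander, to be left alone: dark wooden pepper mill, 52 mm across, 130 tall, near the stand; origin at the centre of its underside
- spice: bystander, to be left alone: small amber spice jar, 44 mm across, 65 tall, in front of the stand; origin at the centre of its underside
- mug: bystander, to be left alone: white mug, 80 mm across, 90 tall, behind the cooker; origin at the centre of its underside
- canister: bystander, to be left alone: white canister, 84 mm across, 120 tall, behind the cooker; origin at the centre of its underside
- bowl: bystander, to be left alone: blue bowl, 120 mm across, 50 tall; origin at the centre of its underside
- tin: bystander, to be left alone: plain metal tea tin, 80 x 110 x 100 mm; origin at the centre of its underside
- oil: bystander, to be left alone: green glass oil bottle, 62 mm across, 190 tall; origin at the centre of its underside

How it is judged:
By the outcome, as a careful person would: the job done as asked, in the order asked, and still so for the second after the job is handed in, while the arm keeps its last pose, push and grip.
It also fails if it takes over 56 s, if anything falls off the work surface, if the arm or the gripper's body presses on something with over 40 N, if the wrist force passes 120 N, or if a joint passes its speed limit or range.

## Working session

There is one attempt and no reset: what is moved stays moved. The work goes in short steps, Python scripts to look and compute and a tool call to move; the robot and the scene stay as the last step left them, time stands still between calls to the robot, and variables do not carry over. Pictures are saved under pics/ and viewed, at most 13 in all, crops included, and the job is handed in when it is done.

Besides the shell and the picture viewer there is one more tool, called in YAML: its name, and indented under it one key for each argument. drive_tool: Moves the arm, as the interface text tells. Its arguments: {"type":"object","properties":{"series":{"type":"string"}},"required":["series"]}

```bash
mkdir -p pics; cat > h.py <<'E'
import numpy as np, cv2
from workcell import arm
def cam(n):
    c=arm.camera_info(n); R=cv2.Rodrigues(np.array(c["rvec"],float))[0]; t=np.array(c["tvec"],float).ravel()
    return c,R,t
def ray(n,u,v,z,ci=None):
    c,R,t=ci or cam(n); d=R.T@np.array([(u-c["cx"])/c["fx"],(v-c["cy"])/c["fy"],1]); o=-R.T@t
    return o+d*(z-o[2])/d[2]
def cloud(n,D,ci=None):
    c,R,t=ci or cam(n); v,u=np.mgrid[:D.shape[0],:D.shape[1]]
    P=np.stack([(u-c["cx"])/c["fx"]*D,(v-c["cy"])/c["fy"]*D,D],-1)
    W=(P-t)@R; W[D<=0]=np.nan
    return W
E
python3 - <<'E'
from h import *
for n in("scene","top"):
    I,D=arm.snapshot(n); cv2.imwrite(f"pics/{n}.png",I); np.savez(f"{n}.npz",I=I,D=D)
    c,R,t=cam(n); print(n,c["fx"],-R.T@t,R[2],(D>0).mean())
print(arm.get_state())
E
```

```text
scene 373.39455394264894 [ 1.03586908 -0.79836225  1.04891591] [-0.3685383   0.61642862 -0.69584142] 0.99591064453125
top 493.32824780336887 [ 0.33790882 -0.00859155  1.90665261] [ 0.12241067 -0.00622419 -0.99246002] 0.9961649576822916
{'time': 0.1, 'qpos': array([ 1.28597318e+00,  2.13323276e-01, -3.49398955e-02,  1.32349157e+00,
        2.75696305e-06,  1.57076539e+00]), 'qd': array([ 0.00030907, -0.0023383 ,  0.00069293, -0.00074901,  0.0009795 ,
       -0.0005288 ]), 'tau': array([-3.32226817e-03, -6.87248755e+01,  4.87804127e+01,  1.23321291e-02,
       -2.70079981e-04, -4.52739243e-06]), 'position': array([0.14041459, 0.47958803, 0.23087989]), 'tool_rot': array([-6.93857436e-05,  1.41915356e-01,  9.89878680e-01, -4.74157005e-04]), 'contact_force': array([-0.33793109, -0.58128398, -0.5480531 ]), 'moment': array([-0.04000029, -0.03381643, -0.03115774]), 'finger_force': 0.0, 'finger_gap': 1.0014200753720928}
```

View pics/scene.png

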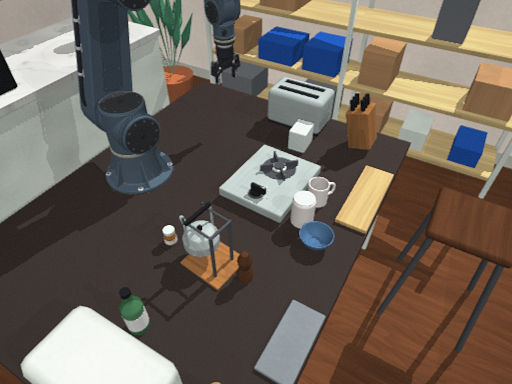

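View pics/top.png

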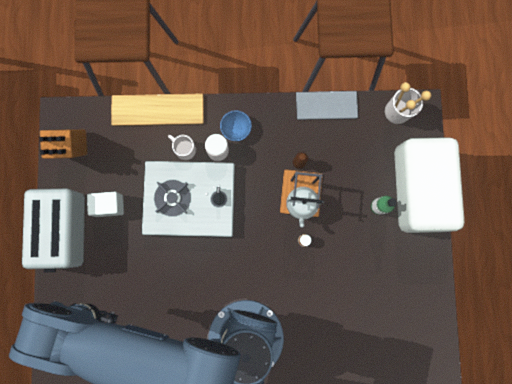

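The scene view shows the kettle on its stand and the cooker. In the top view (left = +y, up = +x), the cooker is at about (189,199), the burner at (173,198), the dial at (219,198), the stand foot at (302,193) and the kettle bar at about (303,200). Both yaws look small.

```bash
python3 - <<'E'
from h import *
d=np.load("top.npz"); I=d["I"]; D=d["D"]; ci=cam("top"); W=cloud("top",D,ci)
X,Y,Z=W[...,0],W[...,1],W[...,2]
# cooker top
m=((abs(Z-.05)<.006)&(X>.25)&(X<.9)&(Y>-.1)&(Y<.6)).astype(np.uint8)
cs=max(cv2.findContours(m,0,2)[0],key=cv2.contourArea)
P=np.array([ray("top",u,v,.05,ci)[:2] for u,v in cv2.convexHull(cs)[:,0]]).astype(np.float32)
print("cooker",cv2.minAreaRect(P))
hsv=cv2.cvtColor(I,cv2.COLOR_BGR2HSV)
m=((hsv[...,0]>5)&(hsv[...,0]<22)&(hsv[...,1]>130)&(hsv[...,2]>80)); m[:, :265]=0;m[:,345:]=0;m[:150]=0;m[240:]=0
cs=max(cv2.findContours(m.astype(np.uint8),0,2)[0],key=cv2.contourArea)
P=np.array([ray("top",u,v,.012,ci)[:2] for u,v in cv2.convexHull(cs)[:,0]]).astype(np.float32)
print("foot",cv2.minAreaRect(P),cv2.boundingRect(cs))
for nm,x0,x1,y0,y1 in(("bar/prong",.3,.75,-.45,-.05),):
    s=(X>x0)&(X<x1)&(Y>y0)&(Y<y1)&(Z>.19)
    print(nm,s.sum(), np.round(W[s][::3],3).tolist())
# dial
s=(abs(X-.55)<.25)&(Z>.08)&(Z<.1)&(Y>.0)&(Y<.25); print("dial",s.sum(),np.nanmean(W[s],0))
cv2.imwrite("pics/crop.png",cv2.resize(I[140:250,130:350],None,fx=3.6,fy=3.6,interpolation=2))
E
```

```text
cooker ((0.5241770148277283, 0.20828554034233093), (0.338574081659317, 0.27890729904174805), 87.59416198730469)
foot ((0.5487585663795471, -0.1710241287946701), (0.043669600039720535, 0.17139692604541779), 81.8020248413086) (280, 170, 16, 44)
bar/prong 337 [[0.594, -0.185, 0.2], [0.593, -0.195, 0.205], [0.59, -0.188, 0.203], [0.589, -0.198, 0.211], [0.591, -0.21, 0.196], [0.589, -0.219, 0.206], [0.59, -0.231, 0.197], [0.588, -0.189, 0.196], [0.587, -0.199, 0.2], [0.587, -0.209, 0.201], [0.586, -0.22, 0.202], [0.586, -0.23, 0.202], [0.585, -0.24, 0.208], [0.585, -0.251, 0.203], [0.584, -0.261, 0.208], [0.583, -0.188, 0.204], [0.582, -0.212, 0.21], [0.583, -0.223, 0.199], [0.582, -0.233, 0.205], [0.582, -0.244, 0.2], [0.581, -0.254, 0.207], [0.581, -0.264, 0.209], [0.583, -0.277, 0.194], [0.579, -0.237, 0.204], [0.578, -0.247, 0.203], [0.579, -0.258, 0.2], [0.577, -0.267, 0.209], [0.575, -0.184, 0.21], [0.575, -0.268, 0.201], [0.572, -0.187, 0.205], [0.568, -0.183, 0.209], [0.567, -0.271, 0.206], [0.564, -0.267, 0.206], [0.561, -0.183, 0.21], [0.56, -0.27, 0.208], [0.56, -0.188, 0.195]
[... 1161 characters left out ...]
493, -0.25, 0.213], [0.493, -0.26, 0.211], [0.493, -0.27, 0.213], [0.492, -0.178, 0.204], [0.492, -0.198, 0.206], [0.491, -0.208, 0.21], [0.49, -0.218, 0.217], [0.49, -0.228, 0.218], [0.49, -0.238, 0.217], [0.49, -0.25, 0.212], [0.489, -0.259, 0.216], [0.489, -0.269, 0.217], [0.489, -0.174, 0.204], [0.487, -0.229, 0.209], [0.486, -0.239, 0.215], [0.486, -0.249, 0.213], [0.486, -0.259, 0.219], [0.486, -0.269, 0.216], [0.485, -0.174, 0.207], [0.483, -0.261, 0.205], [0.482, -0.268, 0.223], [0.48, -0.172, 0.222], [0.48, -0.261, 0.203], [0.478, -0.176, 0.214], [0.477, -0.261, 0.203], [0.473, -0.26, 0.203], [0.468, -0.258, 0.221], [0.466, -0.259, 0.209]]
dial 186 [0.62217115 0.15644453 0.08939602]
```

View pics/crop.png

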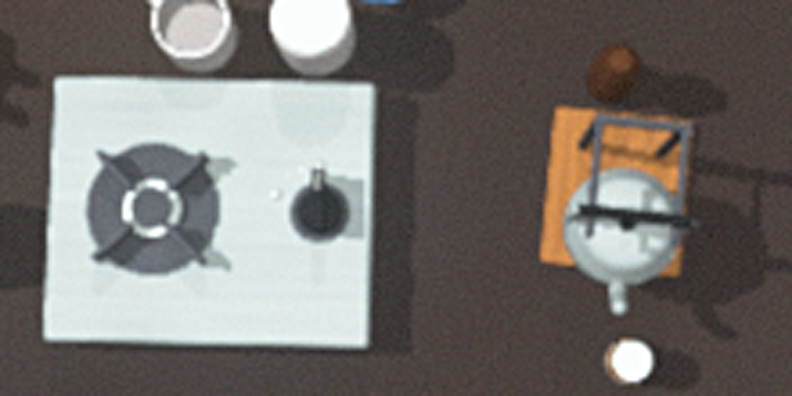

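The crop shows the burner centre at (152,210), the dial at (318,210) with its bar pointing up (+x), and the kettle bar running from (580,212) to (690,222). The spout points down the picture. The measured cooker centre is (0.524, 0.208), yaw −2.4°. The bar centre is about (0.494, −0.219), yaw about −7°. I'll move above the kettle next and measure with the wrist camera.

drive_tool:
  series: "8.5 1 -2 6 0 0 -5; 8.5 3 -5 10 0 0 -10; 8.5 5 -8.5 12 0 0 -16; 8.5 6.5 -12 12 0 0 -22; 8.5 8 -15.5 12 0 0 -28; 8.5 9.5 -19 12 0 0 -34; 8.5 11 -22.5 12 0 0 -40; 8.5 12.5 -26 12 0 0 -46; 8.5 14 -29.5 12 0 0 -52; 8.5 16 -33 12 0 0 -58; 8.5 18 -36 12 0 0 -62; 8.5 18 -36 12 0 0 -62"

```text
time: 1.1
position: [0.3218, 0.1164, 0.3512]
tool_rot: [0.0, 0.635, 0.773, -0.0]
contact_force: [0.4, 0.7, -0.9]
finger_gap: 0.994
finger_force: 0.0
```

drive_tool:
  series: "8.5 2 -3.5 0 0 0 -3; 8.5 4 -7 0 0 0 -6; 8.5 6 -10 1 0 0 -9; 8.5 8 -13.5 1 0 0 -12; 8.5 10 -17 1 0 0 -14; 8.5 12 -20.5 1 0 0 -16; 8.5 14 -24 1 0 0 -18; 8.5 15.5 -27.5 1 0 0 -19; 8.5 16.5 -31 1 0 0 -19; 8.5 17 -33.5 1 0 0 -19; 8.5 17 -33.5 1 0 0 -19; 8.5 17 -33.5 1 0 0 -19"

```text
time: 2.1
position: [0.4904, -0.2162, 0.3604]
tool_rot: [-0.001, 0.751, 0.66, -0.0]
contact_force: [-0.3, -0.5, -1.2]
finger_gap: 0.996
finger_force: 0.0
```

```bash
python3 - <<'E'
from h import *
s=arm.get_state(); print(s["position"],s["tool_rot"],s["qpos"])
ci=cam("wrist"); I,D=arm.snapshot("wrist"); cv2.imwrite("pics/w1.png",I)
c,R,t=ci; np.savez("w1.npz",I=I,D=D,R=R,t=t); print(-R.T@t,R[2])
W=cloud("wrist",D,ci); X,Y,Z=W[...,0],W[...,1],W[...,2]
g=I.max(-1)
s=(abs(Z-.214)<.012)&(X>.4)&(X<.52)&(Y>-.32)&(Y<-.12)
v,u=np.where(s); print(s.sum(),u.min(),u.max(),v.min(),v.max())
x,y=W[s][:,0],W[s][:,1]; print("bar?",x.mean(),y.min(),y.max(),np.polyfit(y,x,1))
E
```

```text
[ 0.49044427 -0.2162055   0.36035881] [-7.73796943e-04  7.51482029e-01  6.59753036e-01 -3.04734515e-04] [-4.15265684e-01  3.22497371e-01  4.38166587e-01  1.68812584e+00
  9.95297699e-05  1.28534613e+00]
[ 0.49955139 -0.14278187  0.5017577 ] [-0.03885484 -0.28230735 -0.95853683]
1860 235 290 114 233
bar? 0.4950426097785438 -0.27714188324329725 -0.15981364625045003 [0.10922714 0.51859608]
```

View pics/w1.png

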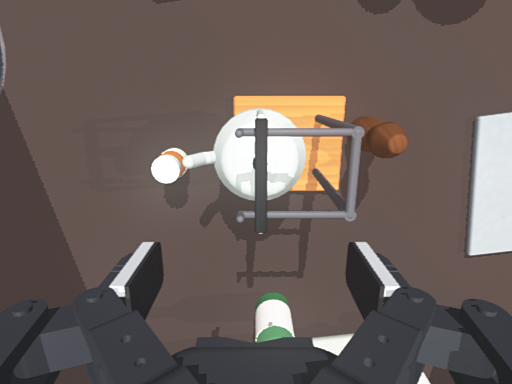

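The wrist view shows the handle bar upright at column 261, rows 119–233, and the prongs level at rows 131 and 215, so the tool yaw matches the stand. The spout points left, towards the spice jar at (168,165).

```bash
python3 - <<'E'
from h import *
d=np.load("w1.npz"); I=d["I"]; D=d["D"]; c=arm.camera_info("wrist"); ci=(c,d["R"],d["t"])
for p in((261.5,119),(261.2,233)): print(ray("",*p,.216,ci))
W=cloud("",D,ci); dark=I.max(-1)<60
s=dark&(abs(W[...,2]-.216)<.008)&(W[...,0]>.47)&(W[...,0]<.52); s[:,:250]=0;s[:,275:]=0
v,u=np.where(s); P=np.array([ray("",a,b,.216,ci)[:2] for a,b in zip(u,v)])
print(s.sum(),u.min(),u.max(),v.min(),v.max(),cv2.minAreaRect(P.astype(np.float32)),np.polyfit(P[:,1],P[:,0],1),np.median(W[s][:,2]))
print(arm.tcp_to_grasp)
# prong tips
for p in((239,133),(240,218)): print("tip",ray("",*p,.216,ci))
d=np.load("top.npz"); I=d["I"]; ci=cam("top"); h=cv2.cvtColor(I,cv2.COLOR_BGR2GRAY)
for nm,b,z,th in(("burner disc",(148,232,182,218),.055,140),("dial",(205,232,188,212),.064,80)):
    u0,u1,v0,v1=b; m=(h[v0:v1,u0:u1]<th).astype(np.uint8); cs=max(cv2.findContours(m,0,2)[0],key=cv2.contourArea)
    (x,y),r=cv2.minEnclosingCircle(cs); M=cv2.moments(cs); x,y=M["m10"]/M["m00"],M["m01"]/M["m00"]
    print(nm,x+u0,y+v0,r,ray("top",x+u0,y+v0,z,ci))
E
```

```text
[ 0.50288916 -0.16382856  0.216     ]
[ 0.48899296 -0.27354829  0.216     ]
3 255 255 226 228 ((0.48372912406921387, -0.2663732171058655), (0.0021335952915251255, 5.384208634495735e-10), 82.5981216430664) [0.12991407 0.51833476] 0.21286386026213786
-0.0187
tip [ 0.48124517 -0.17346853  0.216     ]
tip [ 0.47042718 -0.25504659  0.216     ]
burner disc 172.12614445574772 197.9613428280773 21.22508430480957 [0.52726381 0.26631941 0.055     ]
dial 219.00567375886524 198.2950354609929 6.960856914520264 [0.52126083 0.08926744 0.064     ]
```

drive_tool:
  series: "8.5 0.5 -0.2 -3 0 0 0; 8.5 0.5 -0.2 -6 0 0 0; 8.5 0.5 -0.2 -9 0 0 0; 8.5 0.5 -0.2 -12 0 0 0; 8.5 0.5 -0.2 -14 0 0 0; 8.5 0.5 -0.2 -15.5 0 0 0; 8.5 0.5 -0.2 -16.4 0 0 0; 8.5 0.5 -0.2 -16.8 0 0 0; 8.5 0.5 -0.2 -16.8 0 0 0; 6 0.5 -0.2 -16.8 0 0 0; 4 0.5 -0.2 -16.8 0 0 0; 3 0.5 -0.2 -16.8 0 0 0"

```text
time: 3.15
position: [0.4959, -0.2173, 0.1942]
tool_rot: [0.001, 0.751, 0.661, 0.0]
contact_force: [-0.4, 0.5, 0.2]
finger_gap: 0.597
finger_force: 0.0
```

drive_tool:
  series: "2 0 0 0 0 0 0; 1 0 0 0 0 0 0; 0 0 0 0 0 0 0; 0 0 0 0 0 0 0; 0 0 0 0 0 0 0; 0 0 0 0 0 0 0; 0 0 0 0 0 0 0; 0 0 0 0 0 0 0"

```text
time: 3.82
position: [0.4956, -0.2172, 0.1936]
tool_rot: [0.0, 0.751, 0.661, 0.0]
contact_force: [-1.1, 0.3, 5.9]
finger_gap: 0.126
finger_force: 58.6
```

drive_tool:
  series: "0 0 0 0.5 0 0 0; 0 0 0 1.2 0 0 0; 0 0 0 2 0 0 0; 0 0 0 3 0 0 0; 0 0 0 4 0 0 0; 0 0 0 5 0 0 0; 0 0 0 6 0 0 0; 0 0 0 7 0 0 0; 0 0 0 8 0 0 0; 0 0 0 8 0 0 0; 0 0 0 8 0 0 0"

```text
time: 4.73
position: [0.4945, -0.2165, 0.2712]
tool_rot: [-0.003, 0.751, 0.661, -0.001]
contact_force: [3.1, 1.0, -34.9]
finger_gap: 0.116
finger_force: 60.6
```

```bash
python3 - <<'E'
from h import *
s=arm.get_state(); print(s["position"],s["tool_rot"],s["contact_force"],s["moment"],s["finger_gap"])
I,D=arm.snapshot("wrist"); J,_=arm.snapshot("scene")
cv2.imwrite("pics/lift.png",np.hstack([cv2.resize(I,(400,300)),cv2.resize(J[150:350,100:367],(400,300))]))
E
```

```text
[ 0.49450533 -0.21645621  0.27123832] [-0.00265109  0.75073794  0.66059415 -0.00094173] [  3.05495273   1.01599129 -34.8751562 ] [ 0.19592928 -0.51700196  0.04886697] 0.11616828660890068
```

View pics/lift.png

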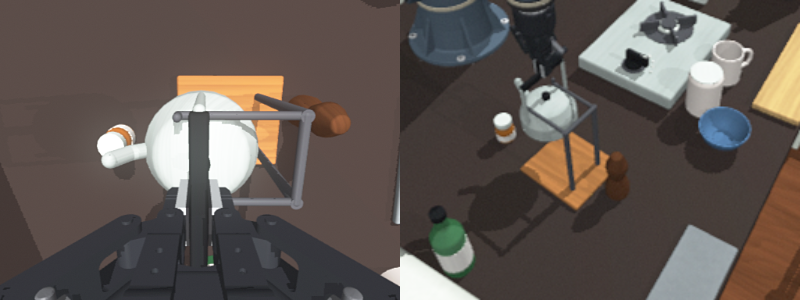

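The lift shows about −35 N: I rose too far and the kettle's shoulder is now pressing up under the prongs. I'll lower to about 40 mm above the hanging height.

drive_tool:
  series: "0 0 0 -0.7 0 0 0; 0 0 0 -1.5 0 0 0; 0 0 0 -2.3 0 0 0; 0 0 0 -3.1 0 0 0; 0 0 0 -4 0 0 0; 0 0 0 -4.5 0 0 0; 0 0 0 -4.5 0 0 0; 0 0 0 -4.5 0 0 0"

```text
time: 5.5
position: [0.4953, -0.2171, 0.2282]
tool_rot: [-0.0, 0.751, 0.661, -0.0]
contact_force: [-0.0, 0.4, -4.4]
finger_gap: 0.111
finger_force: 64.4
```

```bash
python3 - <<'E'
from h import *
s=arm.get_state(); print(s["position"],s["tool_rot"],s["contact_force"],s["moment"],s["finger_gap"])
ci=cam("wrist");I,D=arm.snapshot("wrist"); J,_=arm.snapshot("scene")
cv2.imwrite("pics/low.png",np.hstack([cv2.resize(I,(400,300)),cv2.resize(J[150:350,100:367],(400,300))]))
np.savez("w2.npz",I=I,D=D,R=ci[1],t=ci[2])
W=cloud("",D,ci)
for p in((210,150),(220,185),(250,140),(290,150),(290,180),(255,170),(254,155)):print(p,W[p[1],p[0]])
E
```

```text
[ 0.4953289  -0.217112    0.22820468] [-1.51772921e-04  7.50798494e-01  6.60531297e-01 -6.65298431e-05] [-4.30151867e-03  3.57460481e-01 -4.37025508e+00] [ 0.03932926 -0.05702877  0.07749914] 0.11124686382840922
(210, 150) [ 0.46667691 -0.17808842  0.13901656]
(220, 185) [ 0.47223917 -0.20111839  0.15570768]
(250, 140) [ 0.49979269 -0.16234319  0.22981067]
(290, 150) [ 0.5243246  -0.18363999  0.14989499]
(290, 180) [ 0.5217108  -0.20360178  0.1563501 ]
(255, 170) [ 0.5004558  -0.17455434  0.23675656]
(254, 155) [ 0.50085731 -0.1680342   0.23642442]
```

View pics/low.png

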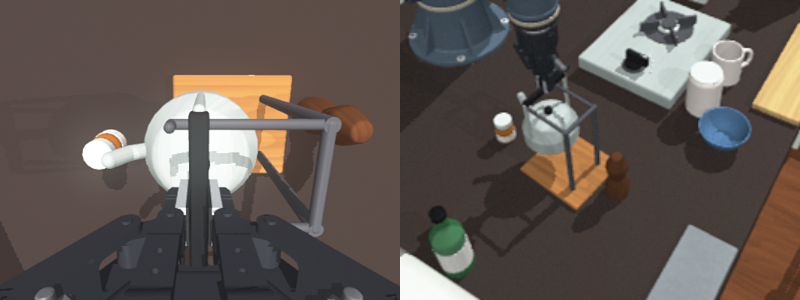

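The kettle is upright, but the bar slipped about 14 mm down the pads (bar top is now about 0.237). I'll set it back on the prongs and regrip.

drive_tool:
  series: "0 0 0 -0.6 0 0 0; 0 0 0 -1.2 0 0 0; 0 0 0 -1.6 0 0 0; 0 0 0 -1.8 0 0 0; 0 0 0 -2 0 0 0; 0 0 0 -2.1 0 0 0; 0 0 0 -2.1 0 0 0; 0 0 0 -2.1 0 0 0"

```text
time: 6.27
position: [0.4955, -0.2172, 0.2074]
tool_rot: [0.0, 0.751, 0.661, 0.0]
contact_force: [0.9, -0.2, -4.5]
finger_gap: 0.118
finger_force: 64.4
```

Not resting yet (still −4.5 N). I'll lower in small steps.

drive_tool:
  series: "0 0 0 -0.1 0 0 0; 0 0 0 -0.2 0 0 0; 0 0 0 -0.3 0 0 0; 0 0 0 -0.3 0 0 0"

```text
time: 6.6
position: [0.4958, -0.2173, 0.2066]
tool_rot: [0.001, 0.751, 0.661, 0.001]
contact_force: [-10.5, 4.2, 27.1]
finger_gap: 0.114
finger_force: 68.3
```

drive_tool:
  series: "0 0 0 -0.1 0 0 0; 0 0 0 -0.2 0 0 0; 0 0 0 -0.3 0 0 0; 0 0 0 -0.3 0 0 0"

```text
time: 6.93
position: [0.496, -0.2174, 0.2063]
tool_rot: [0.003, 0.751, 0.661, 0.001]
contact_force: [-22.6, 10.0, 63.1]
finger_gap: 0.115
finger_force: 72.8
```

drive_tool:
  series: "0 0 0 0.3 0 0 0; 0 0 0 0.5 0 0 0; 0 0 0 0.5 0 0 0; 2 0 0 0.5 0 0 0; 4 0 0 0.5 0 0 0; 4 0 0 0.5 0 0 0; 4 0 0 0.5 0 0 0; 4 0 0 0 0 0 0; 4 0 0 -0.6 0 0 0; 4 0 0 -1.1 0 0 0; 4 0 0 -1.1 0 0 0; 4 0 0 -1.1 0 0 0"

```text
time: 7.93
position: [0.4952, -0.217, 0.1898]
tool_rot: [-0.0, 0.751, 0.661, -0.0]
contact_force: [0.8, 0.7, 1.2]
finger_gap: 0.469
finger_force: 0.0
```

```bash
python3 - <<'E'
from h import *
s=arm.get_state(); print(s["position"],s["contact_force"],s["finger_gap"])
ci=cam("wrist");I,D=arm.snapshot("wrist"); J,_=arm.snapshot("scene")
cv2.imwrite("pics/re.png",np.hstack([cv2.resize(I,(400,300)),cv2.resize(J[150:350,100:367],(400,300))]))
E
```

```text
[ 0.49517084 -0.21703044  0.18978506] [0.84996358 0.71159042 1.19762843] 0.4687093998544782
```

View pics/re.png

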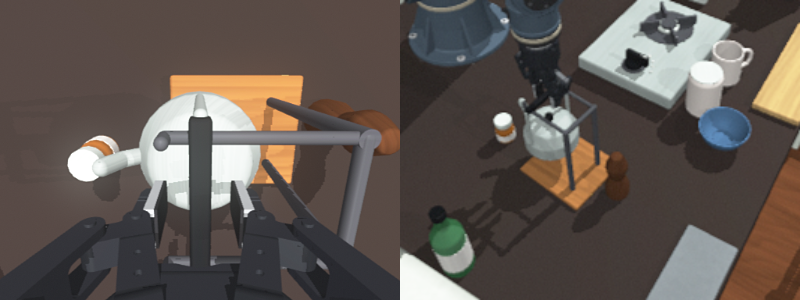

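The kettle hangs properly again with the bar at column 200 between the open fingers. I'll regrip, lift 32 mm and back away along the stand's −x.

drive_tool:
  series: "2 0 0 0.1 0 0 0; 0 0 0 0.1 0 0 0; 0 0 0 0.1 0 0 0; 0 0 0 0.1 0 0 0; 0 0 0 0.1 0 0 0; 0 0 0 0.1 0 0 0; 0 0 0 0.5 0 0 0; 0 0 0 1.2 0 0 0; 0 0 0 2 0 0 0; 0 0 0 2.8 0 0 0; 0 0 0 3.3 0 0 0; 0 0 0 3.3 0 0 0"

```text
time: 9.03
position: [0.4961, -0.2174, 0.2248]
tool_rot: [0.001, 0.751, 0.661, 0.0]
contact_force: [-0.3, -1.5, -4.6]
finger_gap: 0.128
finger_force: 58.7
```

drive_tool:
  series: "0 -0.5 0.05 0 0 0 0; 0 -1.2 0.15 0 0 0 0; 0 -2.2 0.3 0 0 0 0; 0 -3.2 0.4 0 0 0 0; 0 -4.2 0.55 0 0 0 0; 0 -5.4 0.7 0 0 0 0; 0 -6.6 0.85 0 0 0 0; 0 -7.8 1 0 0 0 0; 0 -9 1.15 0 0 0 0; 0 -10 1.3 0 0 0 0; 0 -10.5 1.35 0 0 0 0; 0 -10.5 1.35 0 0 0 0"

```text
time: 10.03
position: [0.3894, -0.2035, 0.2234]
tool_rot: [-0.0, 0.751, 0.66, -0.0]
contact_force: [0.7, 0.1, -5.3]
finger_gap: 0.126
finger_force: 58.8
```

drive_tool:
  series: "0 0 0 1 0 0 0; 0 0 0.5 2.5 0 0 0; 0 0 1.5 4 0 0 0; 0 0 3 5.5 0 0 0; 0 0 5 6.5 0 0 0; 0 0 7.5 7 0 0 0; 0 0.5 10 7 0 0 0; 0 1.5 12.5 7 0 0 0; 0 2.5 15 7 0 0 0; 0 3.5 17.5 7 0 0 0; 0 4.5 19.5 7 0 0 0; 0 5 20.5 7 0 0 0"

```text
time: 11.03
position: [0.4418, 0.0037, 0.2938]
tool_rot: [-0.0, 0.75, 0.661, 0.0]
contact_force: [-0.0, -1.7, -3.6]
finger_gap: 0.125
finger_force: 58.8
```

drive_tool:
  series: "0 0.5 1.5 0 0 0 0; 0 1.2 4 0 0 0 0; 0 2 6.5 0 0 0 0; 0 3 9 0 0 0 0; 0 4 11.5 0 0 0 0; 0 5 14 0 0 0 0; 0 6 16.5 0 0 0 0; 0 7 19 0 0 0 0; 0 7.5 21.5 0 0 0 0; 0 7.8 23 0 0 0 0; 0 7.8 23.3 0 0 0 0; 0 7.8 23.3 0 0 0 0"

```text
time: 12.03
position: [0.5188, 0.235, 0.2931]
tool_rot: [-0.0, 0.75, 0.661, -0.0]
contact_force: [-0.9, 1.1, -4.4]
finger_gap: 0.122
finger_force: 58.8
```

```bash
python3 - <<'E'
from h import *
s=arm.get_state(); print(s["position"],s["tool_rot"],s["qpos"],s["contact_force"])
ci=cam("wrist");I,D=arm.snapshot("wrist");np.savez("w3.npz",I=I,D=D,R=ci[1],t=ci[2])
cv2.imwrite("pics/over.png",I)
E
```

```text
[0.51875084 0.23502676 0.29306424] [-3.52340407e-05  7.50370217e-01  6.61017741e-01 -2.85131155e-04] [ 4.25453171e-01  3.67302252e-01  3.29198388e-01  1.53325841e+00
 -9.93481797e-05  2.12269724e+00] [-0.89098054  1.07703895 -4.35136067]
```

View pics/over.png

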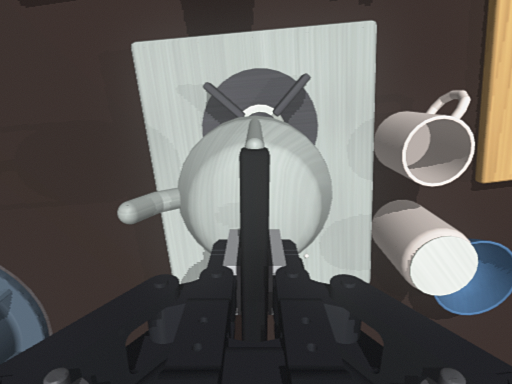

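The wrist view shows the kettle upright in the grip, the cooker's +y corners at about (133,44) and (376,22), and the burner disc partly hidden, with its cross bars at (208,85) and (308,77).

```bash
python3 - <<'E'
from h import *
d=np.load("w3.npz"); I=d["I"]; c=arm.camera_info("wrist"); ci=(c,d["R"],d["t"])
th=np.radians(-2.4); Rz=np.array([[np.cos(th),-np.sin(th)],[np.sin(th),np.cos(th)]])
for p,s in(((133,44),(-.14,.17)),((376,21.5),(.14,.17))):
    print("meas",ray("",*p,.05,ci)[:2],"pred",np.array([.524,.208])+Rz@s)
# cross bar outer ends, z=.08
a=ray("",206,85,.08,ci)[:2]; b=ray("",308,77,.08,ci)[:2]; print("bar ends",a,b)
e=[np.array([.524,.208])+Rz@(np.array([0,.06])+.08*np.array(q)/2**.5) for q in((-1,1),(1,1))]; print("pred",e)
# burner disc circle by visible edge
g=cv2.cvtColor(I,cv2.COLOR_BGR2GRAY); m=((g<130)&(np.arange(384)[:,None]<140)&(np.arange(384)[:,None]>60)).astype(np.uint8); m[:,:190]=0;m[:,330:]=0
v,u=np.where(m); print(u.min(),u.max(),v.min())
# hue top-image circle for bowl/canister not needed
E
```

```text
meas [0.39911532 0.38006134] pred [0.39124166 0.38371347]
meas [0.67022334 0.36845035] pred [0.67099606 0.37198829]
bar ends [0.47730356 0.32512736] [0.58642079 0.31939078]
pred [array([0.47236246, 0.32683514]), array([0.58540031, 0.32209745])]
202 317 68
```

drive_tool:
  series: "0 0.3 1 0 0 0 0; 0 0.6 2.2 0 0 0 0; 0 0.9 3.2 -0.5 0 0 0; 0 0.9 3.2 -1.5 0 0 0; 0 0.9 3.2 -3 0 0 0; 0 0.9 3.2 -4.5 0 0 0; 0 0.9 3.2 -6 0 0 0; 0 0.9 3.2 -6.8 0 0 0; 0 0.9 3.2 -7.3 0 0 0; 0 0.9 3.2 -7.6 0 0 0; 0 0.9 3.2 -7.6 0 0 0; 0 0.9 3.2 -7.6 0 0 0"

```text
time: 13.08
position: [0.5277, 0.2664, 0.2179]
tool_rot: [0.0, 0.751, 0.661, 0.0]
contact_force: [-0.2, 0.4, -5.0]
finger_gap: 0.126
finger_force: 58.8
```

drive_tool:
  series: "0 0 0 -0.1 0 0 0; 0 0 0 -0.2 0 0 0; 0 0 0 -0.3 0 0 0; 0 0 0 -0.4 0 0 0; 0 0 0 -0.4 0 0 0"

```text
time: 13.5
position: [0.5274, 0.2663, 0.2131]
tool_rot: [-0.0, 0.751, 0.661, -0.0]
contact_force: [0.0, -0.1, -5.2]
finger_gap: 0.123
finger_force: 58.8
```

drive_tool:
  series: "0 0 0.1 -0.1 0 0 0; 0 0 0.1 -0.2 0 0 0; 0 0 0.1 -0.3 0 0 0; 0 0 0.1 -0.3 0 0 0"

```text
time: 13.83
position: [0.528, 0.2678, 0.2119]
tool_rot: [0.0, 0.751, 0.661, 0.001]
contact_force: [-2.8, -0.3, 13.1]
finger_gap: 0.125
finger_force: 61.2
```

Contact at the expected height. I'll release and rise.

drive_tool:
  series: "0 0 0 0.1 0 0 0; 0.5 0 0 0.1 0 0 0; 1.5 0 0 0.1 0 0 0; 2.5 0 0 0.1 0 0 0; 4 0 0 0.1 0 0 0; 4 0 0 0.1 0 0 0; 4 0 0 0.1 0 0 0; 4 0 0 1 0 0 0; 4 0 0 2.5 0 0 0; 4 0 0 5 0 0 0; 4 0 0 8 0 0 0; 4 0 0 11 0 0 0"

```text
time: 14.83
position: [0.527, 0.2671, 0.3221]
tool_rot: [-0.0, 0.751, 0.661, -0.0]
contact_force: [0.6, 0.4, 0.8]
finger_gap: 0.472
finger_force: 0.0
```

drive_tool:
  series: "4 -0.3 -2 0 0 0 7; 4 -0.6 -4.5 0 0 0 14; 4 -0.9 -7 0 0 0 21; 4 -0.9 -9.5 0 0 0 28; 4 -0.9 -12 0 0 0 35; 4 -0.9 -14 0 0 0 42; 4 -0.9 -16 0 0 0 49; 4 -0.9 -18 0 0 0 56; 4 -0.9 -19 0 0 0 63; 4 -0.9 -19 0 0 0 70; 4 -0.9 -19 0 0 0 77; 4 -0.9 -19 0 0 0 84"

```text
time: 15.83
position: [0.5185, 0.077, 0.3211]
tool_rot: [0.0, 0.113, 0.994, 0.0]
contact_force: [0.2, 1.3, 0.9]
finger_gap: 0.466
finger_force: 0.0
```

drive_tool:
  series: "4 0 0 0 0 0 5; 4 0 0 0 0 0 11; 4 0 0 0 0 0 11; 4 0 0 0 0 0 11"

```text
time: 16.17
position: [0.5185, 0.0773, 0.3208]
tool_rot: [0.0, 0.022, 1.0, 0.0]
contact_force: [-0.3, 0.7, 0.1]
finger_gap: 0.466
finger_force: 0.0
```

```bash
python3 - <<'E'
from h import *
s=arm.get_state(); print(s["position"],s["tool_rot"],s["qpos"],s["contact_force"])
ci=cam("wrist");I,D=arm.snapshot("wrist");np.savez("w4.npz",I=I,D=D,R=ci[1],t=ci[2])
J,E=arm.snapshot("scene"); T,F=arm.snapshot("top"); np.savez("t4.npz",I=T,D=F)
cv2.imwrite("pics/w4.png",np.hstack([I,cv2.resize(J[110:254,200:344],(288,288))]) if 0 else np.hstack([cv2.resize(I,(512,384)),cv2.resize(J[110:302,200:344],(288,384))]))
E
```

```text
[0.51848796 0.07733288 0.32080975] [2.18562317e-04 2.18037967e-02 9.99762245e-01 1.90694883e-05] [ 1.48081166e-01  2.72341654e-01  2.67818912e-01  1.56583630e+00
 -3.63150300e-05  1.91692209e-01] [-0.32797671  0.69681435  0.13995246]
```

View pics/w4.png

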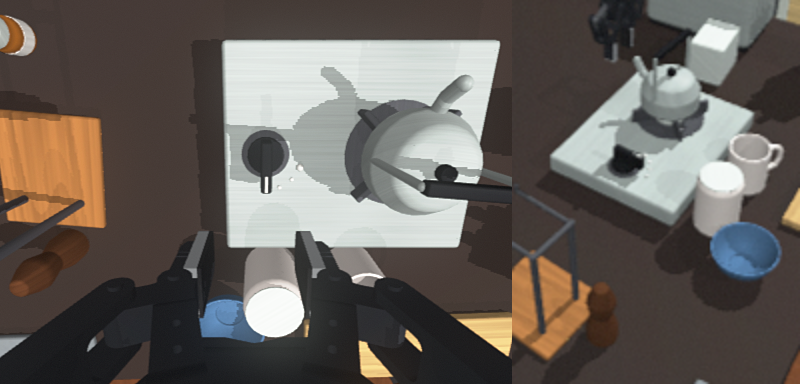

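The kettle stands upright on the grate, released. In the wrist view the dial disc is at (265,154) with its bar from (265,137) to (265,193), and the kettle knob is at (446,172). Next I'll measure the dial and the kettle's centring.

```bash
python3 - <<'E'
from h import *
d=np.load("w4.npz"); I=d["I"]; D=d["D"]; c=arm.camera_info("wrist"); ci=(c,d["R"],d["t"])
print("cam",-ci[1].T@ci[2]); W=cloud("",D,ci)
g=cv2.cvtColor(I,cv2.COLOR_BGR2GRAY)
def big(m,b):
    M=np.zeros_like(g); u0,u1,v0,v1=b; M[v0:v1,u0:u1]=m[v0:v1,u0:u1]; return max(cv2.findContours(M,0,2)[0],key=cv2.contourArea)
cs=big((g<75).astype(np.uint8),(236,295,120,205)); print(cv2.boundingRect(cs))
p=cs[:,0]; p=p[(p[:,1]<165)]; (x,y),r=cv2.minEnclosingCircle(p); print("disc",x,y,r,ray("",x,y,.064,ci))
for q in((265.5,136),(265.5,193)): print("gripbar",ray("",*q,.094,ci))
s=(W[...,2]>.085)&(W[...,2]<.1); s[:,:240]=0;s[:,292:]=0;s[:110]=0;s[210:]=0
v,u=np.where(s); P=np.array([ray("",a,b,.094,ci)[:2] for a,b in zip(u,v)]).astype(np.float32); print(s.sum(),cv2.minAreaRect(P),u.min(),u.max(),v.min(),v.max())
# cooker corners seen: TL,TR,BL
for q in((223,40.5),(499,41),(229,247),(459,247)): print("corner",ray("",*q,.05,ci)[:2])
# top: kettle
t=np.load("t4.npz");ct=cam("top");T=t["I"];X=cloud("top",t["D"],ct)
s=(X[...,2]>.1)&(X[...,2]<.175)&(X[...,0]>.4)&(X[...,0]<.65)&(X[...,1]>.19)&(X[...,1]<.36)
P=X[s]; A=np.c_[2*P[:,:2],np.ones(len(P))]
for lo in(.1,.14):
    q=P[P[:,2]>lo]; print(len(q),q[:,:2].min(0),q[:,:2].max(0))
cv2.imwrite("pics/t4.png",cv2.resize(T[150:245,135:255],(768,608))[:600])
s=(W[...,2]>.1)&(W[...,2]<.17)&(W[...,1]>.19)
P=W[s]; print("kettle wrist",s.sum(),np.nanmin(P,0),np.nanmax(P,0))
from scipy.optimize import least_squares as L
# knob / bar ends in wrist
print("knob",ray("",446,172,.17,ci))
E
```

```text
cam [0.44514647 0.08182401 0.46214603]
(247, 137, 37, 56)
disc 264.6531982421875 154.09710693359375 18.61406135559082 [0.518729   0.09248747 0.064     ]
gripbar [0.49192493 0.09339811 0.094     ]
gripbar [0.56151912 0.09107286 0.094     ]
601 ((0.5297015309333801, 0.09341974556446075), (0.013364002108573914, 0.06382288038730621), 87.85137939453125) 261 272 141 193
corner [0.38135235 0.04760978]
corner [0.3963876  0.37895141]
corner [0.65515258 0.0365476 ]
corner [0.66991084 0.37000401]
739 [0.4352262  0.21460466] [0.58314246 0.32660637]
562 [0.4352262  0.21460466] [0.57657395 0.32385715]
kettle wrist 9643 [0.43625269 0.2060512  0.10006081] [0.58456935 0.32298078 0.16998417]
knob [0.52405738 0.26233843 0.17      ]
```

View pics/t4.png

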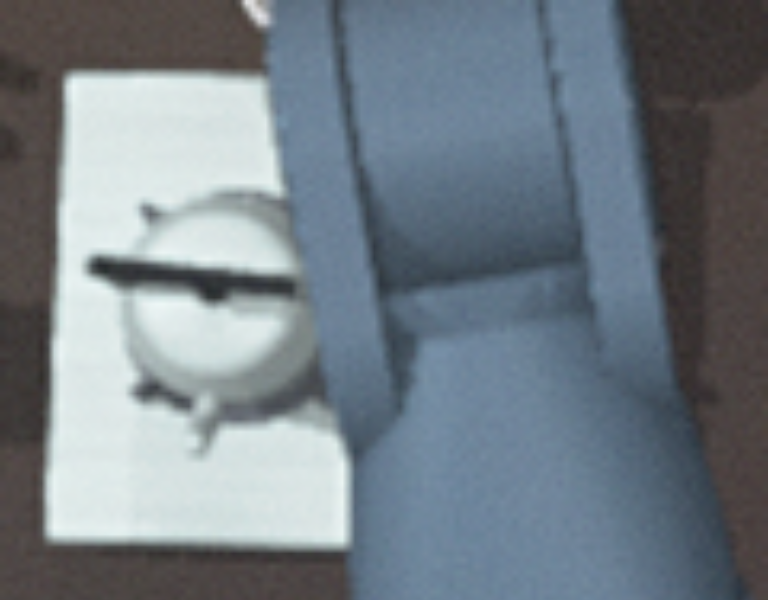

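drive_tool:
  series: "4 0.1 0.8 -3 0 0 0; 4 0.1 1.6 -6.5 0 0 0; 4 0.1 1.6 -10 0 0 0; 4 0.1 1.6 -13.5 0 0 0; 4 0.1 1.6 -17 0 0 0; 4 0.1 1.6 -20 0 0 0; 4 0.1 1.6 -22 0 0 0; 4 0.1 1.6 -23.5 0 0 0; 4 0.1 1.6 -24.5 0 0 0; 4 0.1 1.6 -25 0 0 0; 4 0.1 1.6 -25 0 0 0; 4 0.1 1.6 -25 0 0 0"

```text
time: 17.32
position: [0.5199, 0.0934, 0.071]
tool_rot: [0.0, 0.02, 1.0, 0.0]
contact_force: [0.4, 0.2, 1.0]
finger_gap: 0.47
finger_force: 0.0
```

drive_tool:
  series: "2.5 0 0 0 0 0 0; 1.5 0 0 0 0 0 0; 0 0 0 0 0 0 0; 0 0 0 0 0 0 0; 0 0 0 0 0 0 0; 0 0 0 0 0 0 0; 0 0 0 0 0 0 0"

```text
time: 17.9
position: [0.5201, 0.0922, 0.0715]
tool_rot: [0.001, 0.021, 1.0, -0.001]
contact_force: [-2.3, -10.1, 10.3]
finger_gap: 0.149
finger_force: 59.1
```

drive_tool:
  series: "0 0 -0.1 0.1 0 0 3; 0 0 -0.1 0.1 0 0 8; 0 0 -0.1 0.1 0 0 14; 0 0 -0.1 0.1 0 0 20; 0 0 -0.1 0.1 0 0 26; 0 0 -0.1 0.1 0 0 32; 0 0 -0.1 0.1 0 0 38; 0 0 -0.1 0.1 0 0 44; 0 0 -0.1 0.1 0 0 48; 0 0 -0.1 0.1 0 0 48"

```text
time: 18.73
position: [0.5203, 0.091, 0.0717]
tool_rot: [0.0, -0.39, 0.921, -0.002]
contact_force: [5.9, -10.9, -6.7]
finger_gap: 0.153
finger_force: 60.9
```

drive_tool:
  series: "0 0 0 0 0 0 5; 0 0 0 0 0 0 10; 0 0 0 0 0 0 15; 0 0 0 0 0 0 19; 0 0 0 0 0 0 22; 0 0 0 0 0 0 24; 0 0 0 0 0 0 24; 0 0 0 0 0 0 24"

```text
time: 19.4
position: [0.5207, 0.0906, 0.0717]
tool_rot: [-0.0, -0.571, 0.821, -0.002]
contact_force: [8.8, -14.2, -8.0]
finger_gap: 0.151
finger_force: 60.7
```

```bash
python3 - <<'E'
from h import *
s=arm.get_state(); print(s["time"],s["position"],s["tool_rot"],s["moment"],s["contact_force"],s["finger_gap"],s["qpos"][5])
q=s["tool_rot"]; print("tool y deg",2*np.degrees(np.arctan2(q[2],q[1]))-90)
ci=cam("wrist");I,D=arm.snapshot("wrist");np.savez("w5.npz",I=I,D=D,R=ci[1],t=ci[2])
J,E=arm.snapshot("scene")
cv2.imwrite("pics/w5.png",np.hstack([I,cv2.resize(J[110:302,200:344],(288,384))]))
E
```

```text
19.4 [0.52071457 0.09063745 0.07168446] [-1.75377303e-05 -5.70718410e-01  8.21143215e-01 -2.07761610e-03] [-2.81821733 -1.70788816 -0.27031507] [  8.75065847 -14.18796739  -8.00435815] 0.1506659081900078 -1.040169081060258
tool y deg 159.60084770739329
```

View pics/w5.png

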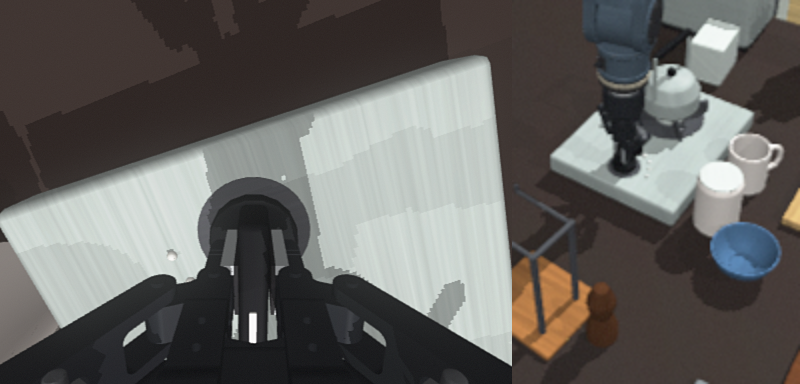

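```bash
python3 - <<'E'
from h import *
d=np.load("w5.npz"); I=d["I"]; D=d["D"]; c=arm.camera_info("wrist"); ci=(c,d["R"],d["t"]); W=cloud("",D,ci)
s=(abs(W[...,2]-.094)<.004)&(np.hypot(W[...,0]-.52,W[...,1]-.0925)<.05)
s[:, :225]=0; s[:,290:]=0
v,u=np.where(s); print(s.sum(),u.min(),u.max(),v.min(),v.max())
for r in range(v.min(),v.max()+1,6):
    a=u[v==r]
    if len(a): print(r,a.min(),a.max(),end=" | ")
P=W[s][:,:2].astype(np.float32); print(cv2.minAreaRect(P)); vx,vy=cv2.fitLine(P,cv2.DIST_HUBER,0,.01,.01)[:2,0]; print(np.degrees(np.arctan2(vy,vx)))
E
```

```text
3794 225 289 222 342
222 251 251 | 228 238 269 | 234 238 269 | 240 238 269 | 246 225 284 | 252 225 288 | 258 239 289 | 264 240 269 | 270 240 269 | 276 240 269 | 282 240 269 | 288 240 269 | 294 240 269 | 300 240 268 | 306 240 267 | 312 239 268 | 318 239 267 | 324 239 267 | 330 239 267 | 336 239 267 | 342 251 258 | ((0.5200847387313843, 0.1012706458568573), (0.06071491539478302, 0.0271427221596241), 75.9158935546875)
68.6942
```

```bash
python3 - <<'E'
from h import *
d=np.load("w5.npz"); c=arm.camera_info("wrist"); ci=(c,d["R"],d["t"])
a=ray("",253.5,230,.094,ci);b=ray("",253,336,.094,ci); e=b-a; print(a,b,np.degrees(np.arctan2(e[1],e[0])))
a=ray("",254.5,270,.094,ci); e=b-a; print(np.degrees(np.arctan2(e[1],e[0])))
E
```

```text
[0.51358864 0.07387123 0.094     ] [0.53229769 0.1234103  0.094     ] 69.31032776834546
68.45915578078935
```

The bar is at about 69° in the world, so the dial reads about 1.24 rad. It is past the third click and short of the end stop, with the −0.27 N m spring load held. I'm handing in.

```bash
python3 -c "
from workcell import arm
print(arm.sign_off())"
```

```text
the job is handed in; nothing more can be done
None
```

The kettle stands upright and released on the grate, within about 4 mm of centre, and the job was handed in at about 19.4 s with the gripper still holding the dial at about 1.24 rad, past the third click. On the first lift I went too high, so the kettle pressed against the prongs with about 35 N (my later lowering reached about 64 N on the wrist) and slipped in the grip; I rehung and regripped it without dropping it.

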